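# Dress a whetstone with a flattening block

## Task

Dress the whetstone on the sloping stand: take the flattening block out of its tray by its rib, lay it flat on the left end of the stone and draw it slowly in one pass, without lifting it, along the middle of the stone to the right end, with a steady pressure of about 8 newtons all the way and never more than 22. Then put the block back in its tray, flat and face down, and let go; leave the things around alone.

Things in the scene. Friction and masses are not known exactly. Their poses are not given: they have to be found in the camera images.
- block: flattening block, loose, 0.15 to 0.3 kg: grey plate 70 (its x) x 60 (y) x 13 mm with a black upright grip rib on top, 58 (x) x 24 (y) x 47 mm, top at 60 mm; grip it across the 24 mm (fingers closing along y). Origin: centre of the flat underside, the working face; z points out of the rib. Alike after a half turn. Starts flat in the tray.
- tray: shallow open grey tray, fixed, 110 (x) x 100 (y) mm outside, walls 4 mm thick and 14 mm high, floor 4 mm thick. Origin: centre of its underside, z up.
- cradle: wooden bed of the sharpening stand, fixed, 92 (x) x 226 (y) mm, sloping 27 degrees, facing the robot; rim 15 mm above the origin. Origin: centre of the bed's top face; z square to the slope (up and towards the robot), x up the slope, y along the stone to its LEFT end as the robot sees it. A grey whetstone 70 (x) x 200 (y) mm is centred in it and stands above the rim.
- nominal_face (a point): fixed point 42 mm above the cradle's origin along its z: where the middle of the stone's top face would be if the stone were new. The worn stone's face lies up to 8 mm higher or lower, and climbs or falls along the cradle's y by up to 0.04 rad: find it by touch. It sits on springs: past the first 2 N or so it gives about 1 mm per 1.5 N, up to 13 mm, alike along its length.
- left_end (a point): fixed point at the cradle's y = +66 mm, at the nominal face height: put the block's centre here (50 to 82 mm will do) to begin the stroke. Axes as the cradle's.
- right_end (a point): fixed point at the cradle's y = -66 mm, at the nominal face height: the block's centre ends the stroke here (-50 to -82 mm will do). Axes as the cradle's.
- spice: bystander: small spice jar, white with a red cap, 47 x 47 x 97 mm, loose; origin at the centre of its underside
- mug: bystander: white mug with a handle, 83 x 116 x 94 mm, loose; origin at the centre of its underside
- bottle: bystander: slim bottle with a yellow-brown cap, 58 x 59 x 207 mm, loose; origin at the centre of its underside
- tin: bystander: low tin, 75 x 75 x 58 mm, loose; origin at the centre of its underside
There are look-alikes about, which are no part of the job. Leave any pink or purple look-alike of the block alone.

How it is judged:
By the outcome, as a careful person would: the job done as asked, in the order asked, and still so for the second after the job is handed in, with the robot touching nothing.
It also fails if it takes over 67 s, if anything falls off the work surface, if the arm or the gripper's body presses on something with over 40 N, if the wrist force passes 120 N, or if a joint passes its speed limit or range.

## Robot

A 6-joint arm with a two-finger parallel gripper is mounted at the origin on a cart in front of the work surface, level with it; the furniture and walls round the work are solid. World frame = base frame: x ahead of the robot, y to its left, z up, the work surface at z = 0. Lengths are in m, angles in rad, forces in N, time in s.
With the tool pointing down it reaches from about 0.375 to 0.925 m from the base axis. Payload 5.7 kg.
Tool frame: the origin (TCP) lies midway between the tips of the shut fingers; the grasp point (between the pads) lies 19 mm behind it; z points along the fingers, y is the line along which they close (so a half turn about z gives the same grasp; the last joint's range is limited). The gripper opens to 88 mm and grips with 3 to 60 N. Pads are 20 mm wide; open, the fingers measure 115 mm over their backs; the gripper's body (75 mm by 178 mm) begins 61 mm behind the grasp point.
Start: joints at [-1.29, 0.359, 1.51, -0, 1.272, -0.115], TCP at [0.231, -0.554, 0.223] pointing down, gripper open.
Joint ranges: [-2.97, 2.97], [-1.01, 2.36], [0.21, 2.38], [-0.96, 4.11], [0.2, 2.71], [-2.98, 2.98]. Speed limits (rad/s): [2.39, 2.39, 3.14, 3.14, 3.14, 3.14].

## Interface

Orientations are given as [roll, pitch, yaw] about the fixed x, y, z axes, in that order (R = Rz(yaw) Ry(pitch) Rx(roll)).
In Python, from rig import state, snapshot, camera_info, hand_in gives the robot as it stands.
- The arm moves only by the tool drive_tool, never from a script. Its argument "commands" is a list of rows, each a list of 6 numbers: the shift along the tool's x, y, z in m, then the turn, a rotation vector about the tool's x, y, z in degrees. A call has 1 to 20 rows; each row shifts and turns the commanded pose from where the row before left it, along the tool's axes as they then stand; what a row does not reach is not made up. A row lasts 1/12 s, in which the tool goes at most 41.7 mm and 7.16 degrees, less where a joint would pass 70% of its speed; a pose out of reach is approached as far as the arm can. A call with a gripper value outside its range is refused whole. "fingers" is the finger opening in m, from 0 to 0.0878, set as the call begins (left out, the last holds). The fingers move at their own pace and stop on an object; the grip force is fixed at half the most. Time passes only in rows, so rows that do not move let the fingers close. It gives the time, the measured TCP pose, the force, the opening and the grip force at its end, in the units of the state.
- state(): the state, without advancing time (a new reading comes with each control period).
- snapshot(name): name is "scene" or "top" or "wrist"; returns the picture (400x640x3 uint8, blue, green, red); there is no depth.
- camera_info(name): a dict with "intrinsics" (3x3 intrinsics, pixels), "R" (3x3) and "t" (3): a world point X has camera coordinates R X + t. Camera axes: x right, y down, z forward; pixel columns grow to the right and rows downward; lengths in m; the calibration is good to about 2 mm. A picture is of the moment at which its call begins: read the wrist's pose just before it. camera_info takes no time and is no camera call; for the wrist camera it gives the pose at the moment of the call.
- hand_in(): hands the job in; it is judged then, once.
The state is a dict: "time_s": time; "joint_pos": joint angles; "dq": joint speeds; "tau": joint torques, N m; "tcp_pos": TCP position; "orientation": TCP orientation; "contact_force": force on the tool from outside, world axes, zero at the start; "ft_torque": the same for the moment, N m; "finger_gap": finger opening in m; "grasp_force": force on a finger pad.
Only numpy, scipy, OpenCV 4.12 (cv2) and the standard library are available. Lean on these libraries where they do the work, as an engineer would, in place of code of your own. Each camera call takes 0.05 s, during which the arm holds its last target. There are 200 camera calls.

## Working session

There is one attempt and no reset: what is moved stays moved. The work goes in short steps, Python scripts to look and compute and a tool call to move; the robot and the scene stay as the last step left them, time stands still between calls to the robot, and variables do not carry over. Pictures are saved under pics/ and viewed, at most 10 in all, crops included, and the job is handed in when it is done.

Besides the shell and the picture viewer there is one more tool, called after "Request:" by a JSON object that holds its "fn" and its "kwargs". drive_tool: Moves the arm, as the interface text tells. Its arguments: {"type":"object","properties":{"commands":{"type":"array","items":{"type":"array","items":{"type":"number"}}},"fingers":{"type":"number"}},"required":["commands"]}

```bash
mkdir -p pics; ls; python3 - <<'E'
from rig import *
import cv2
print(state())
for n in ("scene","top"):
    im=snapshot(n); cv2.imwrite(f"pics/{n}0.png",im)
    c=camera_info(n); print(n,c)
E
```

```text
pics
{'time_s': 0.0, 'joint_pos': array([-1.29010008e+00,  3.59471528e-01,  1.51139984e+00,  1.87108011e-06,
        1.27249418e+00, -1.15072616e-01]), 'dq': array([-0.00026343, -0.00098859, -0.00052212,  0.00357564, -0.0003759 ,
        0.00074637]), 'tau': array([-1.75730562e-03, -5.15376592e+01, -2.70725030e+01,  6.74464158e-02,
        3.48960527e-02, -1.24523731e-04]), 'tcp_pos': array([ 0.23113223, -0.55296756,  0.22184192]), 'orientation': array([-3.13983169e+00, -2.05337318e-04,  3.95768129e-01]), 'contact_force': array([ 0.71269642, -0.3788545 , -0.46523164]), 'ft_torque': array([ 0.00326061, -0.00044378, -0.04903666]), 'grasp_force': 0.0, 'finger_gap': 0.0877935564494053}
scene {'intrinsics': array([[436.49876852,   0.        , 322.48072027],
       [  0.        , 436.49876852, 201.41859394],
       [  0.        ,   0.        ,   1.        ]]), 'R': array([[ 0.63444681, -0.77296036,  0.00308721],
       [-0.35855527, -0.29783619, -0.88472127],
       [ 0.68477395,  0.56020165, -0.46611023]]), 't': array([-0.39586482,  0.23947242,  1.34787132])}
top {'intrinsics': array([[470.61449034,   0.        , 322.3366556 ],
       [  0.        , 470.61449034, 200.62889263],
       [  0.        ,   0.        ,   1.        ]]), 'R': array([[ 0.00953328, -0.99988098, -0.01212988],
       [-0.99405702, -0.00816084, -0.1085543 ],
       [ 0.10844239,  0.01309267, -0.99401651]]), 't': array([-0.06891856,  0.56339477,  1.56443812])}
```

View pics/scene0.png

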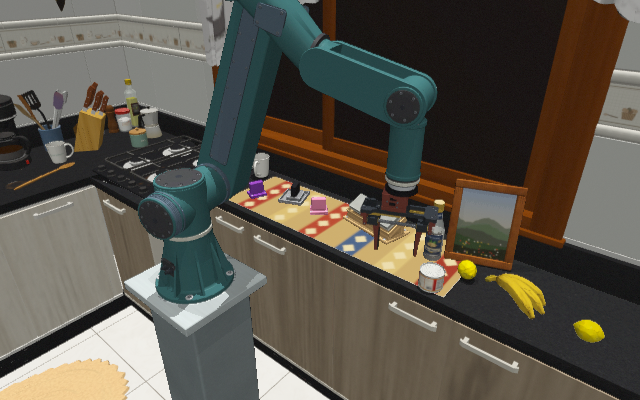

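View pics/top0.png

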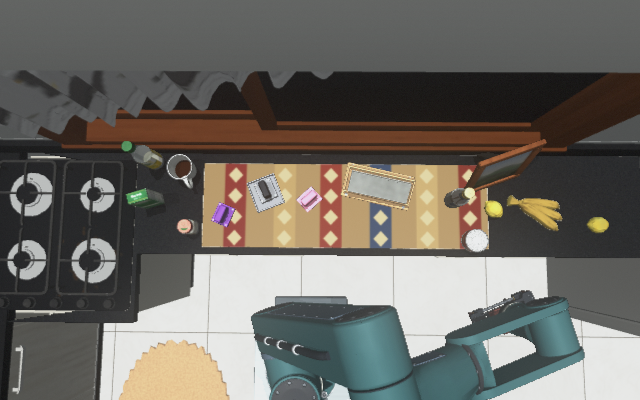

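The top view shows the tray and block near (266,192), the pink and purple look-alikes at (310,199) and (223,215), the cradle and stone at (378,186), the bottle at (460,198) and the tin at (476,240). Next I'll enlarge the crops.

```bash
python3 - <<'E'
import cv2,numpy as np
im=cv2.imread("pics/top0.png")
a=cv2.resize(im[155:225,235:425],None,fx=4.2,fy=4.2,interpolation=cv2.INTER_CUBIC)
cv2.imwrite("pics/topc.png",a)
E
cat > h.py <<'E'
import numpy as np,cv2
from rig import *
from scipy.spatial.transform import Rotation as Ro
def ray(c,p):
    d=c["R"].T@np.linalg.inv(c["intrinsics"])@np.array([p[0],p[1],1.]); o=-c["R"].T@c["t"]; return o,d
def onz(c,p,z):
    o,d=ray(c,p); return o+d*(z-o[2])/d[2]
def proj(c,X):
    q=c["intrinsics"]@(c["R"]@np.array(X)+c["t"]); return q[:2]/q[2]
def tool():
    s=state(); return s,Ro.from_euler("xyz",s["orientation"]).as_matrix()
def delta(pos,R):
    "shift in tool axes and rotvec deg to go to a TCP pose"
    s,T=tool(); return T.T@(np.array(pos)-s["tcp_pos"]), np.degrees(Ro.from_matrix(T.T@R).as_rotvec())
E
python3 - <<'E'
from h import *
c=camera_info("top")
for n,p,z in [("tray",(266,193),.014),("rib",(265,188),.06),("cradle",(378,187),.06),("pink",(310,199),.05),("bottle",(470,192),.2),("tin",(476,240),.058),("mug",(181,168),.09)]: print(n,onz(c,p,z).round(3))
E
```

```text
tray [0.591 0.13  0.014]
rib [0.602 0.128 0.06 ]
cradle [ 0.608 -0.249  0.06 ]
pink [ 0.567 -0.023  0.05 ]
bottle [ 0.575 -0.512  0.2  ]
tin [ 0.435 -0.57   0.058]
mug [0.662 0.402 0.09 ]
```

View pics/topc.png

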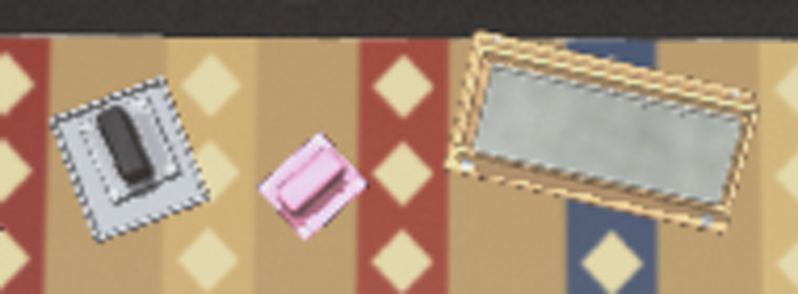

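The crop shows these positions:
- **Tray corners:** about (52,118), (163,78), (210,198) and (98,242).
- **Rib:** runs from (112,105) to (140,180).
- **Cradle rim corners:** about (478,33), (757,98), (722,232) and (448,168).

The tray sits at yaw ≈0.36 and the cradle x axis at about −0.22. I'll plan a closer look with the wrist camera.

```bash
python3 - <<'E'
from h import *
s,T=tool(); c=camera_info("wrist")
print("cam in tool",(T.T@(-c["R"].T@c["t"]-s["tcp_pos"])).round(3),"\n",(T.T@c["R"].T).round(3),c["intrinsics"][0,0])
yaw=-0.22
R=Ro.from_euler("xyz",[np.pi,0,yaw]).as_matrix()
print([x.round(4) for x in delta([.52,-.24,.36],R)])
ct=camera_info("top")
q=np.array([[52,118],[163,78],[210,198],[98,242]])/4.2+[235,155]
P=np.array([onz(ct,p,.014) for p in q]);print(P.round(4),P.mean(0),np.linalg.norm(P-np.roll(P,1,0),axis=1))
E
```

```text
cam in tool [ 0.07   0.    -0.162] 
 [[-0.    -0.967 -0.255]
 [ 1.    -0.    -0.   ]
 [ 0.    -0.255  0.967]] 339.50426202598
[array([ 0.3872, -0.1776, -0.1377]), array([-9.51000e-02,  1.99000e-02,  3.52846e+01])]
[[0.6244 0.195  0.014 ]
 [0.6583 0.1046 0.014 ]
 [0.5595 0.0641 0.014 ]
 [0.5227 0.1548 0.014 ]] [0.59121278 0.12963218 0.014     ] [0.10934399 0.09658821 0.1067283  0.09779901]
```

Request:
{"fn": "drive_tool", "kwargs": {"commands": [[0.032,-0.015,-0.0115,0,0,0],[0.032,-0.015,-0.0115,0,0,0],[0.032,-0.015,-0.0115,0,0,0],[0.032,-0.015,-0.0115,0,0,0],[0.032,-0.015,-0.0115,0,0,0],[0.032,-0.015,-0.0115,0,0,0],[0.032,-0.015,-0.0115,0,0,0],[0.032,-0.015,-0.0115,0,0,0],[0.032,-0.015,-0.0115,0,0,0],[0.032,-0.015,-0.0115,0,0,0],[0.032,-0.015,-0.0115,0,0,0],[0.032,-0.015,-0.0115,0,0,0],[0,0,0,0,0,7],[0,0,0,0,0,7],[0,0,0,0,0,7],[0,0,0,0,0,7],[0,0,0,0,0,7],[0,0,0,0,0,0],[0,0,0,0,0,0]]}}

```text
time_s: 1.68
tcp_pos: [0.516, -0.2393, 0.3603]
orientation: [-3.141, 0.001, -0.211]
contact_force: [0.4, 0.0, -0.1]
finger_gap: 0.0877
grasp_force: 0.0
```

```bash
python3 - <<'E'
from h import *
import pickle
s,T=tool(); c=camera_info("wrist"); im=snapshot("wrist"); cv2.imwrite("pics/w1.png",im); pickle.dump(c,open("w1.pkl","wb")); print(s["tcp_pos"],s["orientation"],s["contact_force"])
E
```

```text
[ 0.51603044 -0.23933271  0.36026573] [-3.14125927e+00  8.14820097e-04 -2.11313980e-01] [ 0.35955762  0.04091912 -0.08796547]
```

View pics/w1.png

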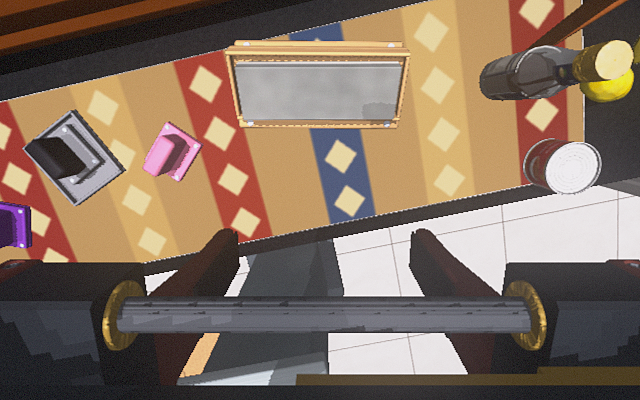

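The wrist view shows the cradle at (228–410, 40–130), the tray and block at (75,158), pink at (172,152), purple at (15,225), and the bottle and tin on the right. I'll zoom in on the cradle and tray.

```bash
python3 - <<'E'
import cv2,numpy as np
im=cv2.imread("pics/w1.png")
a=cv2.resize(im[30:140,220:420],None,fx=4,fy=4,interpolation=cv2.INTER_CUBIC)
b=cv2.resize(im[100:210,10:210],None,fx=1.4,fy=1.4)
cv2.imwrite("pics/w1c.png",a)
E
```

```text
(no output)
```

View pics/w1c.png

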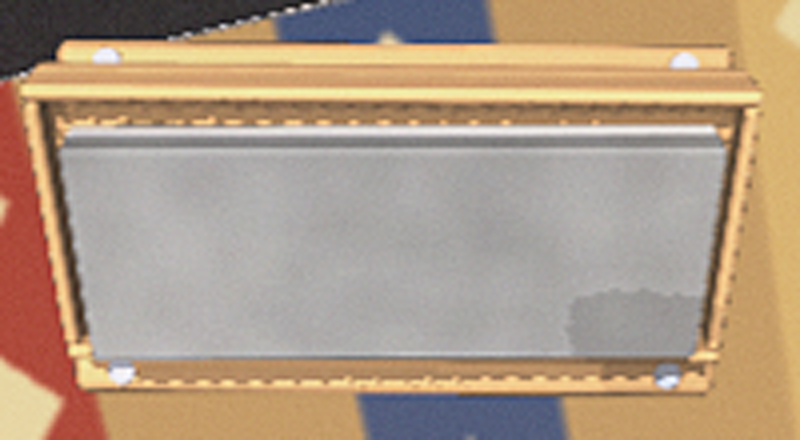

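The crop shows the rim's rear outer edge from (20,87) to (762,90), the front edge from (72,352) to (717,357), and the stone's front edge from (95,357) to (692,357). I'll solve for the cradle pose from the known rim size and check it against the 27° slope and the top view. I'll also measure the tray and rib.

```bash
cat >> h.py <<'E'
def cradle(o,yaw):
    a=np.radians(27); h=np.array([np.cos(yaw),np.sin(yaw),0]); y=np.array([-np.sin(yaw),np.cos(yaw),0])
    x=h*np.cos(a)+np.array([0,0,np.sin(a)]); return np.array(o),np.c_[x,y,np.cross(x,y)]
E
python3 - <<'E'
from h import *
import pickle
from scipy.optimize import least_squares
cw=pickle.load(open("w1.pkl","rb")); ct=camera_info("top")
obj=np.array([[46,113,15],[46,-113,15],[-46,-113,15],[-46,113,15]])/1000.
qw=np.array([[20,87],[762,90],[717,357],[72,352]])/4+[220,30]-.5*0
qt=np.array([[478,38],[757,100],[725,228],[448,166]])/4.2+[235,155]
# triangulate corners from the two views
for i in range(4):
    o1,d1=ray(cw,qw[i]);o2,d2=ray(ct,qt[i])
    A=np.c_[d1,-d2];l=np.linalg.lstsq(A,o2-o1,rcond=None)[0];p,q=o1+l[0]*d1,o2+l[1]*d2
    print(((p+q)/2).round(3),np.linalg.norm(p-q).round(4))
def pnp(c,q):
    ok,r,t=cv2.solvePnP(obj,q,c["intrinsics"],None); Rc=cv2.Rodrigues(r)[0]
    R=c["R"].T@Rc; o=c["R"].T@(t[:,0]-c["t"]); print("pnp",o.round(4),"slope",np.degrees(np.arccos(R[2,2])).round(1),"yaw",np.arctan2(-R[0,1],R[1,1]).round(3))
pnp(cw,qw);pnp(ct,qt)
def res(v):
    o,R=cradle(v[:3],v[3]); X=o+obj@R.T
    return np.r_[[proj(cw,x)-a for x,a in zip(X,qw)],[proj(ct,x)-a for x,a in zip(X,qt)]].ravel()
f=least_squares(res,[.6,-.25,.05,-.2]);print(f.x.round(4),f.fun.round(1))
E
```

```text
[ 0.678 -0.151  0.079] 0.0062
[ 0.624 -0.36   0.126] 0.0047
[ 0.543 -0.365 -0.031] 0.005
[ 0.593 -0.128  0.005] 0.0103
pnp [ 0.6193 -0.2536  0.0414] slope 29.4 yaw -0.218
pnp [ 0.5878 -0.2295  0.22  ] slope 25.9 yaw -0.145
[ 0.6185 -0.2534  0.0402 -0.2158] [ 0.4 -0.4 -0.3 -0.3 -0.4  0.7 -0.1  1.2 -0.3  1.8  0.2  1.9  0.6 -3.2
  1.1 -3.2]
```

Request:
{"fn": "drive_tool", "kwargs": {"commands": [[0,-0.037,0.015,0,0,0],[0,-0.037,0.015,0,0,0],[0,-0.037,0.015,0,0,0],[0,-0.037,0.015,0,0,0],[0,-0.037,0.015,0,0,0],[0,-0.037,0.015,0,0,0],[0,-0.037,0.015,0,0,0],[0,-0.037,0.015,0,0,0],[0,-0.037,0.015,0,0,0],[0,-0.037,0.015,0,0,0],[0,0,0,0,0,-7],[0,0,0,0,0,-7],[0,0,0,0,0,-7],[0,0,0,0,0,-7],[0,0,0,0,0,-6.2],[0,0,0,0,0,0],[0,0,0,0,0,0]], "fingers": 0.06}}

```text
time_s: 3.15
tcp_pos: [0.5952, 0.122, 0.2105]
orientation: [-3.141, 0.0, 0.38]
contact_force: [-0.1, -0.1, -0.6]
finger_gap: 0.0599
grasp_force: 0.0
```

```bash
python3 - <<'E'
from h import *
import pickle
s,T=tool(); c=camera_info("wrist"); im=snapshot("wrist"); cv2.imwrite("pics/w2.png",im); pickle.dump(c,open("w2.pkl","wb")); print(s["tcp_pos"],s["orientation"],s["contact_force"])
E
```

```text
[0.59515138 0.12196017 0.21054829] [-3.14142695e+00  2.17743936e-04  3.80416063e-01] [-0.09224571 -0.09359849 -0.63600471]
```

View pics/w2.png

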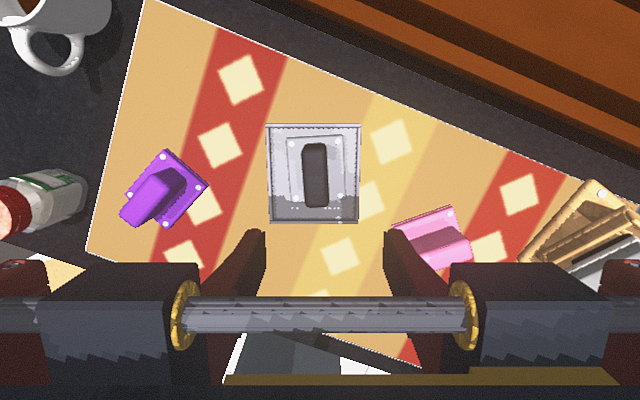

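The tray corners are at (267,124), (359,124), (359,222) and (268,223), and the dark rib spans columns 302–327 and rows 143–207. It's nearly aligned with the tool.

```bash
python3 - <<'E'
from h import *
import pickle
c=pickle.load(open("w2.pkl","rb")); im=cv2.imread("pics/w2.png")
g=im.max(2); m=np.zeros_like(g); m[128:219,272:355]=(g[128:219,272:355]<75)*255
m=cv2.morphologyEx(m,cv2.MORPH_OPEN,np.ones((3,3)))
cs=max(cv2.findContours(m,0,1)[0],key=cv2.contourArea); r=cv2.minAreaRect(cs); print(r,cv2.boundingRect(cs))
B=cv2.boxPoints(r); P=np.array([onz(c,p,.064) for p in B]); print(P.round(4),P.mean(0),np.linalg.norm(P-np.roll(P,1,0),axis=1))
e=P-np.roll(P,1,0); print("dirs",np.degrees(np.arctan2(e[:,1],e[:,0])))
q=[(267,124),(359,124),(359,222),(268,223)];P=np.array([onz(c,p,.014) for p in q]);print("tray",P.round(4),P.mean(0),np.linalg.norm(P-np.roll(P,1,0),axis=1))
s,T=tool();
for k in (P.mean(0),): print((T.T@(k-s["tcp_pos"])).round(4))
print((T.T@(np.array([onz(c,p,.064) for p in B]).mean(0)-s["tcp_pos"])).round(4))
E
```

```text
((310.5, 146.0), (4.0, 11.0), 90.0) (305, 144, 12, 5)
[[0.6254 0.1522 0.064 ]
 [0.6291 0.143  0.064 ]
 [0.6258 0.1417 0.064 ]
 [0.6221 0.1509 0.064 ]] [0.62560785 0.14696064 0.064     ] [0.00358574 0.00990908 0.00358537 0.00993878]
dirs [  20.97527408  -68.20391528 -158.55015241  111.7964296 ]
tray [[0.6244 0.1967 0.014 ]
 [0.6596 0.1086 0.014 ]
 [0.5618 0.0664 0.014 ]
 [0.5231 0.16   0.014 ]] [0.59220679 0.13292174 0.014     ] [0.10772669 0.09489941 0.10651887 0.10122187]
[ 0.0014 -0.0112  0.1966]
[ 0.0376 -0.0119  0.1466]
```

```bash
python3 - <<'E'
from h import *
import pickle
c=pickle.load(open("w2.pkl","rb")); im=cv2.imread("pics/w2.png"); s,T=tool()
g=im.max(2); print(g[175,285:345:2], g[136:216:4,314])
for th in (95,110,125):
    m=np.zeros_like(g); m[135:215,285:345]=(g[135:215,285:345]<th)*255
    cs=max(cv2.findContours(m,0,1)[0],key=cv2.contourArea); r=cv2.minAreaRect(cs); print(th,r)
    B=cv2.boxPoints(r); P=np.array([onz(c,p,.064) for p in B]); e=np.roll(P,-1,0)-P
    print(np.linalg.norm(e,axis=1).round(4),np.degrees(np.arctan2(e[:,1],e[:,0])).round(1),(T.T@(P.mean(0)-s["tcp_pos"])).round(4))
E
```

```text
[226 231 193 229 228 231 218 218 232  53  85  89  90  89  90  92  88  87
  90  96  77  72 219 212 213 207 214 213 212 198] [120 224  62  74  92  97  91  94  93  91  90  99  92  94  94  91  89  88
 145 151]
95 ((315.04315185546875, 175.10406494140625), (63.766109466552734, 25.15020751953125), 85.91438293457031)
[0.0227 0.0597 0.0238 0.0598] [ -64.2 -154.   116.1   24.9] [ 0.0102 -0.0079  0.1466]
110 ((314.7246398925781, 175.04307556152344), (64.06787109375, 25.183385848999023), 86.8201675415039)
[0.0227 0.06   0.0238 0.0601] [ -65.1 -154.9  115.1   24. ] [ 0.0102 -0.0082  0.1466]
125 ((314.68927001953125, 175.09530639648438), (64.27944946289062, 25.333356857299805), 86.98721313476562)
[0.0228 0.0602 0.024  0.0603] [ -65.2 -155.1  114.9   23.8] [ 0.0102 -0.0083  0.1466]
```

Request:
{"fn": "drive_tool", "kwargs": {"commands": [[0.009,-0.008,0.02,0,0,-3],[0,0,0.03,0,0,0],[0,0,0.03,0,0,0],[0,0,0.03,0,0,0],[0,0,0.03,0,0,0],[0,0,0.02,0,0,0],[0,0,0.01,0,0,0],[0,0,0.01,0,0,0],[0,0,0,0,0,0],[0,0,0,0,0,0]]}}

```text
time_s: 4.03
tcp_pos: [0.6011, 0.1328, 0.0312]
orientation: [3.141, -0.001, 0.434]
contact_force: [0.6, 0.0, 0.0]
finger_gap: 0.06
grasp_force: 0.0
```

Request:
{"fn": "drive_tool", "kwargs": {"commands": [[0,0,0,0,0,0],[0,0,0,0,0,0],[0,0,0,0,0,0],[0,0,0,0,0,0],[0,0,0,0,0,0],[0,0,0,0,0,0],[0,0,0,0,0,0],[0,0,0,0,0,0]], "fingers": 0}}

```text
time_s: 4.7
tcp_pos: [0.6007, 0.1329, 0.031]
orientation: [-3.142, -0.0, 0.434]
contact_force: [0.4, 0.3, 4.1]
finger_gap: 0.0241
grasp_force: 30.0
```

Request:
{"fn": "drive_tool", "kwargs": {"commands": [[0,0,-0.005,0,0,0],[0,0,-0.015,0,0,0],[0,0,-0.03,0,0,0],[0,0,-0.04,0,0,0],[0,0,-0.04,0,0,0],[0,0,-0.04,0,0,0],[0,0,-0.03,0,0,0],[0,0,0,0,0,0],[0,0,0,0,0,0],[0,0,0,0,0,0]]}}

```text
time_s: 5.53
tcp_pos: [0.5994, 0.1327, 0.2295]
orientation: [-3.141, 0.002, 0.434]
contact_force: [1.1, -0.1, -2.0]
finger_gap: 0.0238
grasp_force: 30.0
```

```bash
cat >> h.py <<'E'
O,RC=cradle([.619,-.2533,.0408],-.217)
def cpose():
    "block face centre in cradle axes, from nominal face; tool rotation relative to ideal (rotvec deg, tool axes)"
    s,T=tool(); b=s["tcp_pos"]+T[:,2]*.027; ideal=RC@np.diag([1,-1,-1])
    return s, RC.T@(b-O)-[0,0,.042], np.degrees(Ro.from_matrix(T.T@ideal).as_rotvec()), RC.T@s["contact_force"]
E
python3 - <<'E'
from h import *
s,p,r,f=cpose(); print(s["tcp_pos"],s["orientation"],s["contact_force"],s["finger_gap"])
ideal=RC@np.diag([1,-1,-1])
t=O+RC@np.array([0,.066,.042+.030+.027]); print(t.round(4)); print([x.round(4) for x in delta(t,ideal)], Ro.from_matrix(ideal).as_euler("xyz"))
E
```

```text
[0.59942102 0.13265351 0.22947953] [-3.14084495e+00  2.07614194e-03  4.34218282e-01] [ 1.13131015 -0.09232593 -1.99023968] 0.023796849101727656
[ 0.5893 -0.1792  0.129 ]
[array([-0.1401,  0.2787,  0.1006]), array([-8.7924, 26.1606, 36.6118])] [ 3.14159265 -0.4712389  -0.217     ]
```

Request:
{"fn": "drive_tool", "kwargs": {"commands": [[-0.008,0.015,0.001,0,0,0],[-0.016,0.032,0.003,0,0,0],[-0.016,0.032,0.003,0,0,0],[-0.016,0.032,0.003,0,0,0],[-0.016,0.032,0.003,0,0,0],[-0.016,0.032,0.003,0,0,0],[-0.016,0.032,0.003,0,0,0],[-0.016,0.032,0.003,0,0,0],[-0.013,0.026,0.003,0,0,0],[-0.007,0.014,0,0,0,0],[0,0,0,-1.256,3.737,5.23],[0,0,0,-1.256,3.737,5.23],[0,0,0,-1.256,3.737,5.23],[0,0,0,-1.256,3.737,5.23],[0,0,0,-1.256,3.737,5.23],[0,0,0,-1.256,3.737,5.23],[0,0,0,-1.256,3.737,5.23],[0,0,0,0,0,0],[0,0,0,0,0,0],[0,0,0,0,0,0]]}}

```text
time_s: 7.2
tcp_pos: [0.5912, -0.1789, 0.2052]
orientation: [-3.141, -0.471, -0.214]
contact_force: [0.1, -0.2, -0.9]
finger_gap: 0.0241
grasp_force: 30.0
```

```bash
python3 - <<'E'
from h import *
s,p,r,f=cpose(); print(s["time_s"],s["tcp_pos"],p.round(4),r.round(2),f.round(2),s["contact_force"],s["ft_torque"])
ideal=RC@np.diag([1,-1,-1])
print([x.round(4) for x in delta(O+RC@np.array([0,.066,.042+.030+.027]),ideal)])
E
```

```text
7.2 [ 0.59117092 -0.17887768  0.2051866 ] [0.0361 0.0667 0.0971] [-0.1   0.01  0.14] [-0.3  -0.13 -0.83] [ 0.07796612 -0.15542944 -0.8730175 ] [0.1315197  0.32042439 0.00204563]
[array([-0.0361,  0.0007,  0.0671]), array([-0.095 ,  0.0136,  0.1423])]
```

Request:
{"fn": "drive_tool", "kwargs": {"commands": [[-0.018,0,0.0,0,0,0],[-0.018,0,0.01,0,0,0],[0,0,0.02,0,0,0],[0,0,0.02,0,0,0],[0,0,0.017,0,0,0],[0,0,0.006,0,0,0],[0,0,0.006,0,0,0],[0,0,0,0,0,0],[0,0,0,0,0,0],[0,0,0,0,0,0]]}}

```text
time_s: 8.03
tcp_pos: [0.5952, -0.1801, 0.1197]
orientation: [-3.141, -0.474, -0.217]
contact_force: [-0.4, 0.3, -1.6]
finger_gap: 0.0236
grasp_force: 30.0
```

```bash
python3 - <<'E'
from h import *
s,p,r,f=cpose(); c=camera_info("wrist"); im=snapshot("wrist"); cv2.imwrite("pics/w3.png",im)
import pickle; pickle.dump(c,open("w3.pkl","wb"))
print(s["time_s"],s["tcp_pos"],p.round(4),r.round(2),f.round(2),s["contact_force"],s["ft_torque"])
E
```

```text
8.0333 [ 0.59516361 -0.18011009  0.11970348] [0.0011 0.0664 0.019 ] [-0.04 -0.17  0.01] [-1.13  0.18 -1.24] [-0.39233396  0.2660153  -1.61633004] [ 0.03410491  0.37009613 -0.01714353]
```

View pics/w3.png

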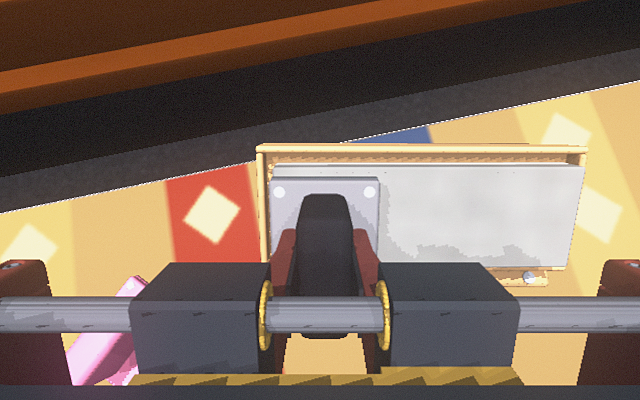

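The wrist view shows the block over the stone's left end with the plate corners at (270,178) and (380,178). The rim's rear corners are at (257,147) and (587,147), and the stone's right end runs from (584,166) to (566,269). I'll check these against the estimated pose.

```bash
python3 - <<'E'
from h import *
import pickle
c=pickle.load(open("w3.pkl","rb"))
for n,x in [("rimTL",(46,113,15)),("rimTR",(46,-113,15)),("rimin TR",(41,-108,15)),("rimBR",(-46,-113,15)),("stone TR",(35,-100,42)),("stone TR-8",(35,-100,34)),("stone BR",(-35,-100,42)),("stone BR-8",(-35,-100,34))]:
    print(n,proj(c,O+RC@(np.array(x)/1000)).round(1))
s,T=tool(); b=s["tcp_pos"]+T[:,2]*.027
for x in ((35,30,13),(35,-30,13)): print("plate",proj(c,b+T@(np.array([x[0],-x[1],-x[2]])/1000)).round(1))
E
```

```text
rimTL [255.9 146.7]
rimTR [584.9 146.7]
rimin TR [576.3 154. ]
rimBR [561.3 269.3]
stone TR [592.9 169.2]
stone TR-8 [583.3 167.1]
stone BR [572.  272.6]
stone BR-8 [563.8 267.2]
plate [266.7 177.4]
plate [380.8 177.4]
```

Request:
{"fn": "drive_tool", "kwargs": {"commands": [[0,0,0.004,0,0,0],[0,0,0.003,0,0,0],[0,0,0.003,0,0,0],[0,0,0,0,0,0],[0,0,0,0,0,0]]}}

```text
time_s: 8.5
tcp_pos: [0.5992, -0.1809, 0.1098]
orientation: [-3.141, -0.473, -0.217]
contact_force: [0.3, 0.4, -1.3]
finger_gap: 0.0235
grasp_force: 30.0
```

Request:
{"fn": "drive_tool", "kwargs": {"commands": [[0,0,0.002,0,0,0],[0,0,0.002,0,0,0],[0,0,0,0,0,0]]}}

```text
time_s: 8.75
tcp_pos: [0.6011, -0.1814, 0.1062]
orientation: [-3.141, -0.473, -0.217]
contact_force: [0.4, -0.6, -1.3]
finger_gap: 0.0237
grasp_force: 30.0
```

Request:
{"fn": "drive_tool", "kwargs": {"commands": [[0,0,0.002,0,0,0],[0,0,0.002,0,0,0],[0,0,0,0,0,0]]}}

```text
time_s: 9.0
tcp_pos: [0.6029, -0.1818, 0.1026]
orientation: [-3.141, -0.473, -0.217]
contact_force: [-0.3, 0.3, -1.7]
finger_gap: 0.0238
grasp_force: 30.0
```

```bash
cat > p.py <<'E'
from h import *
s,p,r,f=cpose(); print(s["time_s"],"block mm",(p*1000).round(1),"rot",r.round(2),"F",f.round(2),"M(tool)",(tool()[1].T@s["ft_torque"]).round(2))
E
python3 p.py
```

```text
9.0 block mm [ 0.4 66.4  0.2] rot [-0.04 -0.1  -0.03] F [-1.09  0.2  -1.38] M(tool) [ 0.02 -0.39 -0.  ]
```

Request:
{"fn": "drive_tool", "kwargs": {"commands": [[0,0,0.002,0,0,0],[0,0,0,0,0,0]]}}

```text
time_s: 9.17
tcp_pos: [0.6037, -0.1819, 0.1011]
orientation: [-3.141, -0.473, -0.217]
contact_force: [-2.3, -0.1, 2.1]
finger_gap: 0.0242
grasp_force: 30.0
```

Request:
{"fn": "drive_tool", "kwargs": {"commands": [[0,0,0.002,0,0,0],[0,0,0,0,0,0]]}}

```text
time_s: 9.33
tcp_pos: [0.6046, -0.182, 0.0993]
orientation: [-3.141, -0.473, -0.217]
contact_force: [-3.8, 0.6, 3.8]
finger_gap: 0.0233
grasp_force: 30.0
```

Request:
{"fn": "drive_tool", "kwargs": {"commands": [[0,0,0.0015,0,0,0],[0,0,0,0,0,0]]}}

```text
time_s: 9.5
tcp_pos: [0.6052, -0.1821, 0.0981]
orientation: [-3.141, -0.473, -0.217]
contact_force: [-4.4, 1.8, 5.6]
finger_gap: 0.024
grasp_force: 30.0
```

```bash
python3 p.py
```

```text
9.5 block mm [ 0.4 66.6 -4.9] rot [-0.05 -0.12 -0.02] F [-1.67  0.83  7.09] M(tool) [ 0.47 -0.6  -0.  ]
```

Request:
{"fn": "drive_tool", "kwargs": {"commands": [[0,0,0,0.6,0,0],[0,0,0,0.6,0,0],[0,0,0,0,0,0]]}}

```text
time_s: 9.75
tcp_pos: [0.6052, -0.1826, 0.0982]
orientation: [-3.12, -0.474, -0.218]
contact_force: [-4.2, 0.5, 5.0]
finger_gap: 0.0238
grasp_force: 30.0
```

```bash
python3 p.py
```

```text
9.75 block mm [ 0.5 66.6 -4.8] rot [-1.25 -0.13 -0.03] F [-1.45 -0.37  6.36] M(tool) [ 0.34 -0.54  0.03]
```

Request:
{"fn": "drive_tool", "kwargs": {"commands": [[0,0,0,0.6,0,0],[0,0,0,0,0,0],[0,0,0,0,0,0]]}}

```text
time_s: 10.0
tcp_pos: [0.6052, -0.1828, 0.0982]
orientation: [-3.11, -0.474, -0.218]
contact_force: [-4.1, -0.4, 4.5]
finger_gap: 0.024
grasp_force: 30.0
```

```bash
python3 p.py
```

```text
10.0 block mm [ 0.6 66.7 -4.8] rot [-1.79 -0.15 -0.03] F [-1.44 -1.31  5.77] M(tool) [-0.47 -0.73 -0.03]
```

Request:
{"fn": "drive_tool", "kwargs": {"commands": [[0,0.0005,0.0004,-0.2,0,0],[0,0.001,0.0002,0,0,0],[0,0.0015,0,0,0,0],[0,0.0015,0,0,0,0],[0,0.0015,0,0,0,0],[0,0.0015,0,0,0,0]]}}

```text
time_s: 10.5
tcp_pos: [0.6039, -0.1885, 0.0974]
orientation: [-3.111, -0.473, -0.217]
contact_force: [-3.9, 5.0, 7.3]
finger_gap: 0.0242
grasp_force: 30.0
```

```bash
python3 p.py
```

```text
10.5 block mm [ 0.2 60.8 -5.5] rot [-1.72 -0.08 -0.02] F [-1.09  4.05  8.72] M(tool) [ 0.82 -0.41  0.07]
```

Request:
{"fn": "drive_tool", "kwargs": {"commands": [[0,0.0015,-0.0003,0,0,0],[0,0.0015,-0.0003,0,0,0],[0,0.0015,-0.0003,0,0,0],[0,0.0015,-0.0003,0,0,0],[0,0.0015,0,0,0,0],[0,0.0015,0,0,0,0],[0,0.0015,0,0,0,0],[0,0.0015,0,0,0,0]]}}

```text
time_s: 11.17
tcp_pos: [0.601, -0.2011, 0.098]
orientation: [-3.112, -0.473, -0.217]
contact_force: [-1.6, 4.0, 5.5]
finger_gap: 0.0239
grasp_force: 30.0
```

```bash
python3 p.py
```

```text
11.1667 block mm [ 0.3 47.9 -4.9] rot [-1.66 -0.1  -0.02] F [0.36 3.57 6.  ] M(tool) [ 0.74 -0.47  0.09]
```

Request:
{"fn": "drive_tool", "kwargs": {"commands": [[0,0.0015,0.0002,0,0,0],[0,0.0015,0.0001,0,0,0],[0,0.0015,0,0,0,0],[0,0.0015,0,0,0,0],[0,0.0015,0,0,0,0],[0,0.0015,0,0,0,0],[0,0.0015,0,0,0,0],[0,0.0015,0,0,0,0],[0,0.0015,0,0,0,0],[0,0.0015,0,0,0,0]]}}

```text
time_s: 12.0
tcp_pos: [0.5981, -0.2158, 0.0974]
orientation: [-3.112, -0.473, -0.218]
contact_force: [-3.1, 4.4, 5.4]
finger_gap: 0.0237
grasp_force: 30.0
```

```bash
python3 p.py
```

```text
12.0 block mm [ 0.4 32.9 -5.6] rot [-1.67 -0.1  -0.02] F [-1.06  3.65  6.59] M(tool) [ 0.75 -0.46  0.13]
```

F ≈ 8.0 N, so the pressure is on target.

Request:
{"fn": "drive_tool", "kwargs": {"commands": [[0,0.0015,0,0,0,0],[0,0.0015,0,0,0,0],[0,0.0015,0,0,0,0],[0,0.0015,0,0,0,0],[0,0.0015,0,0,0,0],[0,0.0015,0,0,0,0],[0,0.0015,0,0,0,0],[0,0.0015,0,0,0,0],[0,0.0015,0,0,0,0],[0,0.0015,0,0,0,0],[0,0.0015,0,0,0,0],[0,0.0015,0,0,0,0]]}}

```text
time_s: 13.0
tcp_pos: [0.5944, -0.2334, 0.0969]
orientation: [-3.112, -0.473, -0.218]
contact_force: [-2.5, 5.0, 4.6]
finger_gap: 0.024
grasp_force: 30.0
```

```bash
python3 p.py
```

```text
13.0 block mm [ 0.3 14.9 -6.1] rot [-1.67 -0.1  -0.03] F [-1.04  4.38  5.65] M(tool) [ 0.74 -0.43  0.07]
```

Request:
{"fn": "drive_tool", "kwargs": {"commands": [[0,0.0015,0.0001,0,0,0],[0,0.0015,0.0001,0,0,0],[0,0.0015,0.0001,0,0,0],[0,0.0015,0,0,0,0],[0,0.0015,0,0,0,0],[0,0.0015,0,0,0,0],[0,0.0015,0,0,0,0],[0,0.0015,0,0,0,0],[0,0.0015,0,0,0,0],[0,0.0015,0,0,0,0],[0,0.0015,0,0,0,0],[0,0.0015,0,0,0,0]]}}

```text
time_s: 14.0
tcp_pos: [0.5908, -0.2509, 0.0961]
orientation: [-3.112, -0.473, -0.217]
contact_force: [-2.0, 4.4, 6.3]
finger_gap: 0.0239
grasp_force: 30.0
```

```bash
python3 p.py
```

```text
14.0 block mm [ 0.2 -2.9 -7. ] rot [-1.68 -0.09 -0.02] F [0.26 3.84 6.93] M(tool) [ 0.76 -0.43  0.09]
```

Request:
{"fn": "drive_tool", "kwargs": {"commands": [[0,0.0015,0,0,0,0],[0,0.0015,0,0,0,0],[0,0.0015,0,0,0,0],[0,0.0015,0,0,0,0],[0,0.0015,0,0,0,0],[0,0.0015,0,0,0,0],[0,0.0015,0,0,0,0],[0,0.0015,0,0,0,0],[0,0.0015,0,0,0,0],[0,0.0015,0,0,0,0],[0,0.0015,0,0,0,0],[0,0.0015,0,0,0,0],[0,0.0015,0,0,0,0]]}}

```text
time_s: 15.08
tcp_pos: [0.5868, -0.2699, 0.0956]
orientation: [-3.112, -0.473, -0.218]
contact_force: [-2.7, 4.6, 5.3]
finger_gap: 0.0237
grasp_force: 30.0
```

```bash
python3 p.py
```

```text
15.0833 block mm [  0.1 -22.4  -7.5] rot [-1.69 -0.08 -0.02] F [-0.81  3.88  6.35] M(tool) [ 0.85 -0.42  0.11]
```

F ≈ 7.8 N, steady.

Request:
{"fn": "drive_tool", "kwargs": {"commands": [[0,0.0015,0,0,0,0],[0,0.0015,0,0,0,0],[0,0.0015,0,0,0,0],[0,0.0015,0,0,0,0],[0,0.0015,0,0,0,0],[0,0.0015,0,0,0,0],[0,0.0015,0,0,0,0],[0,0.0015,0,0,0,0],[0,0.0015,0,0,0,0],[0,0.0015,0,0,0,0],[0,0.0015,0,0,0,0],[0,0.0015,0,0,0,0],[0,0.0015,0,0,0,0]]}}

```text
time_s: 16.17
tcp_pos: [0.5828, -0.2889, 0.095]
orientation: [-3.112, -0.472, -0.217]
contact_force: [-2.6, 5.2, 6.2]
finger_gap: 0.0241
grasp_force: 30.0
```

```bash
python3 p.py
```

```text
16.1667 block mm [ -0.1 -41.7  -8.1] rot [-1.7  -0.07 -0.02] F [-0.46  4.57  7.15] M(tool) [ 0.89 -0.45  0.02]
```

Request:
{"fn": "drive_tool", "kwargs": {"commands": [[0,0.0015,-0.0001,0,0,0],[0,0.0015,-0.0001,0,0,0],[0,0.0015,-0.0001,0,0,0],[0,0.0015,0,0,0,0],[0,0.0015,0,0,0,0],[0,0.0015,0,0,0,0],[0,0.0015,0,0,0,0],[0,0.0015,0,0,0,0],[0,0.0015,0,0,0,0],[0,0.0015,0,0,0,0],[0,0.0015,0,0,0,0],[0,0.0015,0,0,0,0],[0,0.0015,0,0,0,0],[0,0.0015,0,0,0,0],[0,0.0015,0,0,0,0],[0,0.0015,0,0,0,0],[0,0.0005,0,0,0,0],[0,0,0,0,0,0]]}}

```text
time_s: 17.67
tcp_pos: [0.5776, -0.313, 0.0946]
orientation: [-3.112, -0.472, -0.218]
contact_force: [-2.8, 4.7, 5.7]
finger_gap: 0.024
grasp_force: 30.0
```

```bash
python3 p.py
```

```text
17.6667 block mm [ -0.1 -66.5  -8.5] rot [-1.69 -0.07 -0.03] F [-0.77  4.01  6.78] M(tool) [ 0.79 -0.54  0.02]
```

Request:
{"fn": "drive_tool", "kwargs": {"commands": [[0,0,-0.003,0,0,0],[0,0,-0.006,0,0,0],[0,0,-0.015,0,0,0],[0,0,-0.025,0,0,0],[0,0,-0.035,0,0,0],[0,0,-0.035,0,0,0],[0,0,-0.02,0,0,0],[0,0,0,-0.7,-4.5,0],[0,0,0,-0.7,-4.5,0],[0,0,0,-0.4,-4.5,0],[0,0,0,0,-4.5,0],[0,0,0,0,-4.5,0],[0,0,0,0,-4.5,0],[0,0,0,0,0,0],[0,0,0,0,0,0]]}}

```text
time_s: 18.92
tcp_pos: [0.5164, -0.3044, 0.2181]
orientation: [3.137, -0.004, -0.215]
contact_force: [-0.4, 0.6, -2.5]
finger_gap: 0.0237
grasp_force: 30.0
```

```bash
python3 - <<'E'
from h import *
s,_=tool(); print(s["time_s"],s["tcp_pos"],s["orientation"],s["ft_torque"],s["finger_gap"])
print([x.round(4) for x in delta([.5985,.1329,.20],Ro.from_euler("xyz",[np.pi,0,.434]).as_matrix())])
E
```

```text
18.9167 [ 0.5163847  -0.30436945  0.21812775] [ 3.13729368 -0.00407553 -0.21483724] [-3.51788441e-03  5.45074582e-05 -5.95396319e-02] 0.02370153212395944
[array([-0.0131, -0.4448,  0.0162]), array([  0.3134,  -0.1454, -37.176 ])]
```

Request:
{"fn": "drive_tool", "kwargs": {"commands": [[0,-0.017,0,0,0,0],[-0.001,-0.034,0.001,0,0,0],[-0.001,-0.034,0.001,0,0,0],[-0.001,-0.034,0.001,0,0,0],[-0.001,-0.034,0.001,0,0,0],[-0.001,-0.034,0.001,0,0,0],[-0.001,-0.034,0.001,0,0,0],[-0.001,-0.034,0.001,0,0,0],[-0.001,-0.034,0.001,0,0,0],[-0.001,-0.034,0.001,0,0,0],[-0.001,-0.034,0.001,0,0,0],[-0.001,-0.034,0.001,0,0,0],[-0.001,-0.034,0.001,0,0,0],[-0.001,-0.02,0,0.3,-0.1,-5.2],[0,0,0,0,0,-6.4],[0,0,0,0,0,-6.4],[0,0,0,0,0,-6.4],[0,0,0,0,0,-6.4],[0,0,0,0,0,-6.4],[0,0,0,0,0,0]]}}

```text
time_s: 20.58
tcp_pos: [0.5969, 0.133, 0.2049]
orientation: [-3.14, -0.002, 0.437]
contact_force: [0.2, 0.2, -1.7]
finger_gap: 0.0238
grasp_force: 30.0
```

```bash
python3 - <<'E'
from h import *
s,_=tool(); print(s["time_s"],s["tcp_pos"],s["orientation"],s["finger_gap"])
print([x.round(4) for x in delta([.5995,.1329,.031],Ro.from_euler("xyz",[np.pi,0,.42]).as_matrix())])
cv2.imwrite("pics/w4.png",snapshot("wrist"))
E
```

```text
20.5833 [0.59689733 0.13304689 0.20485559] [-3.14032366e+00 -2.38317916e-03  4.36896792e-01] 0.023759860333565364
[array([0.0019, 0.0015, 0.1739]), array([-0.0739, -0.1359,  0.9682])]
```

View pics/w4.png

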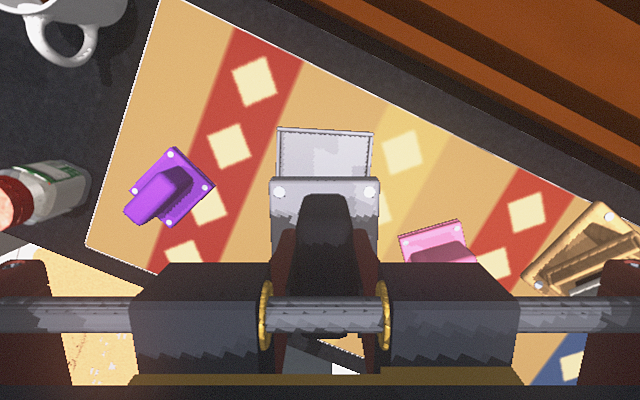

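The block is still square in the grip, with its plate corners at (270,178) and (378,178), and the tray sits directly below. I'll lower it now.

Request:
{"fn": "drive_tool", "kwargs": {"commands": [[0,0.0005,0.02,0,0,1.2],[0,0,0.03,0,0,0],[0,0,0.035,0,0,0],[0,0,0.03,0,0,0],[0,0,0.025,0,0,0],[0,0,0.015,0,0,0],[0,0,0.008,0,0,0],[0,0,0.004,0,0,0],[0,0,0,0,0,0],[0,0,0,0,0,0]]}}

```text
time_s: 21.47
tcp_pos: [0.5989, 0.1335, 0.0389]
orientation: [-3.141, -0.003, 0.412]
contact_force: [0.4, -0.1, -1.7]
finger_gap: 0.0237
grasp_force: 30.0
```

```bash
python3 - <<'E'
from h import *
s,_=tool(); print(s["time_s"],s["tcp_pos"],s["orientation"],s["contact_force"])
E
```

```text
21.4667 [0.59885275 0.13349946 0.03885545] [-3.14090034e+00 -2.75048927e-03  4.11593280e-01] [ 0.36628657 -0.13126649 -1.73638564]
```

Request:
{"fn": "drive_tool", "kwargs": {"commands": [[0,0,0.002,0,0,0],[0,0,0.002,0,0,0],[0,0,0.002,0,0,0],[0,0,0.001,0,0,0],[0,0,0,0,0,0],[0,0,0,0,0,0]]}}

```text
time_s: 21.97
tcp_pos: [0.5983, 0.1336, 0.0311]
orientation: [-3.141, -0.001, 0.413]
contact_force: [-0.6, 0.4, -0.4]
finger_gap: 0.0238
grasp_force: 30.0
```

Request:
{"fn": "drive_tool", "kwargs": {"commands": [[0,0,0.0005,0,0,0],[0,0,0,0,0,0]]}}

```text
time_s: 22.13
tcp_pos: [0.5983, 0.1337, 0.031]
orientation: [-3.141, -0.002, 0.413]
contact_force: [-0.2, 1.1, 4.0]
finger_gap: 0.0235
grasp_force: 30.0
```

Contact with the tray floor at the same height as the pick-up. Releasing now.

Request:
{"fn": "drive_tool", "kwargs": {"commands": [[0,0,0,0,0,0],[0,0,0,0,0,0],[0,0,0,0,0,0],[0,0,0,0,0,0],[0,0,0,0,0,0],[0,0,0,0,0,0],[0,0,-0.005,0,0,0],[0,0,-0.02,0,0,0],[0,0,-0.03,0,0,0],[0,0,-0.04,0,0,0],[0,0,-0.04,0,0,0],[0,0,-0.04,0,0,0],[0,0,0,0,0,0],[0,0,0,0,0,0],[0,0,0,0,0,0]], "fingers": 0.06}}

```text
time_s: 23.38
tcp_pos: [0.5976, 0.1332, 0.2054]
orientation: [-3.14, -0.001, 0.413]
contact_force: [-0.0, 0.4, -0.9]
finger_gap: 0.0602
grasp_force: 0.0
```

```bash
python3 - <<'E'
from h import *
s,_=tool(); print(s["time_s"],s["tcp_pos"],s["contact_force"],s["finger_gap"])
cv2.imwrite("pics/w5.png",snapshot("wrist"))
E
```

```text
23.3833 [0.59757594 0.13324462 0.20535711] [-0.03093797  0.35151805 -0.87246367] 0.060236102693240846
```

View pics/w5.png

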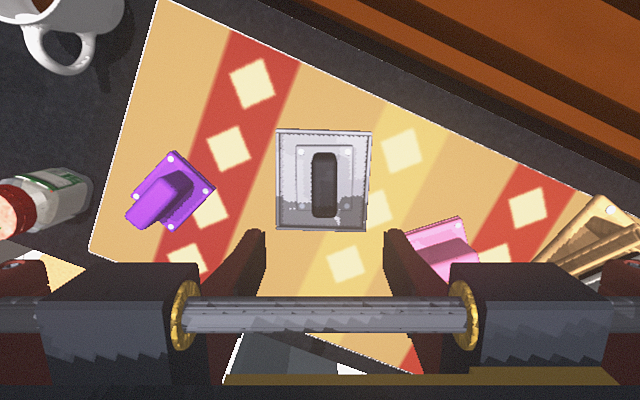

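The block lies flat inside the tray, with its rib at (323,185), and nothing else has moved.

```bash
python3 -c "
from rig import hand_in; print(hand_in())"
```

```text
the job is handed in; nothing more can be done
None
```

I drew the block along the middle of the stone in one pass from left to right at about 7–10 N, mostly close to 8. It is back in its tray, flat and face down, and I let go and handed in at about 23 s.

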